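# Repack the painted birds in reverse order

## Robot

A 7-joint arm with a two-finger parallel gripper is mounted at the origin on the work surface. World frame = base frame: x ahead of the robot, y to its left, z up, the work surface at z = 0. Lengths are in m, angles in degrees, forces in N, time in s.
With the tool pointing down it reaches from about 0.35 to 0.9 m from the base axis. Payload 19.9 kg.
Tool frame: the origin (TCP) lies midway between the tips of the shut fingers; the grasp point (between the pads) lies 19 mm behind it (manip.hold_point_z is the distance from the TCP to the grasp point, in m); z points along the fingers, y is the line along which they close (so a half turn about z gives the same grasp; the last joint's range is limited). The gripper opens to 85 mm and grips with 20 to 120 N. Pads are 22 mm wide; open, the fingers measure 114 mm over their backs; the gripper's body (76 mm by 85 mm) begins 54 mm behind the grasp point. The pads swing forward as they close: fully open they stand 13 mm farther back than shut.
Start: joints at [65.346, 23.915, -0.59, 92.452, 0.269, 63.638, -3.037], TCP at [0.237, -0.578, 0.231] pointing down, gripper open.
Joint ranges: [-161.28, 161.28], [-22.2, 115.67], [-73.04, 71.86], [3.21, 147.25], [-68.34, 248.33], [10.77, 114.83], [-161.83, 161.83]. Speed limits (degrees/s): [108.29, 108.29, 136.94, 136.94, 172.46, 172.46, 172.46].

## Interface

Orientations are given as a 3x3 rotation matrix whose columns are the frame's x, y, z axes.
In Python, from bench import manip gives the robot as it stands. The module is installed in compiled form; this text tells all that it offers.
- The arm moves only by the tool move_arm, never from a script. Its argument "plan" is a list of rows, each a list of 3 entries, a list of its own where there are three numbers: the shift along the world's x, y, z in m, then the turn, a rotation vector about the world's x, y, z in rad, then the finger opening in m, from 0 to 0.0854. In form: [[[tx, ty, tz], [wx, wy, wz], jaw], ...]. A call has 1 to 10 rows; each row shifts and turns the commanded pose from where the row before left it; what a row does not reach is not made up. A row lasts 1/8 s, in which the tool goes at most 62.5 mm and 10.7 degrees, less where a joint would pass 70% of its speed; a pose out of reach is approached as far as the arm can. A call is refused whole if a number of a shift passes 0.0625 or a number of a turn 0.188, either way. A call with a gripper value outside its range is refused whole. The fingers move at their own pace and stop on an object; the grip force is fixed at half the most. Time passes only in rows, so rows that do not move let the fingers close. It gives the time, the measured TCP pose, the force, the opening and the grip force at its end, in the units of the state.
- manip.read_state(): the state, without advancing time (a new reading comes with each control period).
- manip.capture(name): name is "scene" or "top" or "wrist"; returns a dict with "pixels" (480x640x3 uint8, red, green, blue), "fx", "fy", "cx", "cy" (pixels), "rvec" (rotation vector, rad) and "tvec" (3), from world to camera coordinates, as OpenCV has them; the wrist camera has in their place "tool_from_camera" (4x4, takes a point from camera to tool coordinates, whose origin is the TCP and whose axes are the flange's). Camera axes: x right, y down, z forward; pixel columns grow to the right and rows downward; lengths in m; the calibration is good to about 2 mm. A picture is of the moment at which its call begins: read the wrist's pose just before it. There is no depth.
- manip.sign_off(): hands the job in; it is judged then, once.
The state is a dict: "t": time; "qpos": joint angles; "joint_velocities": joint speeds; "effort": joint torques, N m; "tool_pos": TCP position; "tool_rot": TCP orientation; "ft_force": force on the tool from outside, world axes, zero at the start; "wrist_torque": the same for the moment, N m; "grip_width": finger opening in m; "finger_force": force on a finger pad.
Only numpy, scipy, OpenCV 4.12 (cv2) and the standard library are available. Lean on these libraries where they do the work, as an engineer would, in place of code of your own. Each camera call takes 0.05 s, during which the arm holds its last target. There are 200 camera calls.

## Task

Move the four painted birds (red, blue, green, yellow) from the light drying rack into the dark packing rack in reverse order along the row, as the rack will be turned round for the shop: the leftmost bird on the drying rack goes into the rightmost compartment, the second from the left into the second from the right, and so on. Stand each bird upright on the floor of its own compartment, near its middle, let go of it, and never let one tip over.

Things in the scene. Friction and masses are not known exactly. Their poses are not given: they have to be found in the camera images.
- drying_rack: fixed light-wood board, 92 mm deep (its x) by 300 mm long (its y), top at 15 mm, edge strips to 20 mm above the table; may be nearer or farther than the packing rack, or turned up to 10 degrees. Cards with the birds at x = 0, y = +105, +35, -35, -105 mm. Origin: centre of its underside, on the table; x away from the robot, y along the row to the robot's left
- packing_rack: fixed dark-wood rack with pale paper floor, 92 mm deep (its x), 300 mm long (its y). Four compartments 66 mm along y by 82 mm, centres x = 0, y = +105, +35, -35, -105 mm; floor 16 mm above the table, rim and dividers 6 mm above the floor. Origin: centre of its underside, on the table; x away from the robot, y along the row to the robot's left; turned up to 10 degrees
- bird_red: loose red clay bird with white wings and comb, 80 to 150 g: upright round body 46 mm across, sides straight up to 46 mm, then a head 28 mm wide; 76 mm tall. Origin: centre of its underside, z up, beak to -x. Stands on the red card. Grip the body 35 to 40 mm above its underside, closing the fingers across the row (the rack's x): neighbours are 70 mm apart along it
- bird_blue: loose blue clay bird with white wings and comb, 80 to 150 g: upright round body 46 mm across, sides straight up to 46 mm, then a head 28 mm wide; 76 mm tall. Origin: centre of its underside, z up, beak to -x. Stands on the blue card. Grip the body 35 to 40 mm above its underside, closing the fingers across the row (the rack's x): neighbours are 70 mm apart along it
- bird_green: loose green clay bird with white wings and comb, 80 to 150 g: upright round body 46 mm across, sides straight up to 46 mm, then a head 28 mm wide; 76 mm tall. Origin: centre of its underside, z up, beak to -x. Stands on the green card. Grip the body 35 to 40 mm above its underside, closing the fingers across the row (the rack's x): neighbours are 70 mm apart along it
- bird_yellow: loose yellow clay bird with white wings and comb, 80 to 150 g: upright round body 46 mm across, sides straight up to 46 mm, then a head 28 mm wide; 76 mm tall. Origin: centre of its underside, z up, beak to -x. Stands on the yellow card. Grip the body 35 to 40 mm above its underside, closing the fingers across the row (the rack's x): neighbours are 70 mm apart along it
- card_red: fixed red drip card on the drying rack under the red bird, 66 mm (its x) by 60 mm (its y, along the row), 3 mm thick, top 18 mm above the table; it stays there and shows where the red bird stood. Origin: centre of its underside
- card_blue: fixed blue drip card on the drying rack under the blue bird, 66 mm (its x) by 60 mm (its y, along the row), 3 mm thick, top 18 mm above the table; it stays there and shows where the blue bird stood. Origin: centre of its underside
- card_green: fixed green drip card on the drying rack under the green bird, 66 mm (its x) by 60 mm (its y, along the row), 3 mm thick, top 18 mm above the table; it stays there and shows where the green bird stood. Origin: centre of its underside
- card_yellow: fixed yellow drip card on the drying rack under the yellow bird, 66 mm (its x) by 60 mm (its y, along the row), 3 mm thick, top 18 mm above the table; it stays there and shows where the yellow bird stood. Origin: centre of its underside

How it is judged (in metres and radians):
At the end, for the whole second after the job is handed in: Every bird stands upright (within 7 degrees), at rest, on the packing rack's floor (within 5 mm) in the compartment mirroring its card's place on the drying rack (card at y: bird at -y), within 14 mm of the compartment's centre along the row and 17 mm across it (((y of card_red in the frame of drying_rack between 0.085 and 0.125 m and y of bird_red in the frame of packing_rack between -0.119 and -0.091 m) or (y of card_red in the frame of drying_rack between 0.015 and 0.055 m and y of bird_red in the frame of packing_rack between -0.049 and -0.021 m) or (y of card_red in the frame of drying_rack between -0.055 and -0.015 m and y of bird_red in the frame of packing_rack between 0.021 and 0.049 m) or (y of card_red in the frame of drying_rack between -0.125 and -0.085 m and y of bird_red in the frame of packing_rack between 0.091 and 0.119 m)) and x of bird_red in the frame of packing_rack between -0.017 and 0.017 m and z of bird_red in the frame of packing_rack between 0.011 and 0.021 m and angle between each of bird_red, bird_blue, bird_green, bird_yellow's own z axis and vertical below 0.12 rad and linear speed of each of bird_red, bird_blue, bird_green, bird_yellow below 0.02 m/s and angular speed of each of bird_red, bird_blue, bird_green, bird_yellow below 0.2 rad/s and ((y of card_blue in the frame of drying_rack between 0.085 and 0.125 m and y of bird_blue in the frame of packing_rack between -0.119 and -0.091 m) or (y of card_blue in the frame of drying_rack between 0.015 and 0.055 m and y of bird_blue in the frame of packing_rack between -0.049 and -0.021 m) or (y of card_blue in the frame of drying_rack between -0.055 and -0.015 m and y of bird_blue in the frame of packing_rack between 0.021 and 0.049 m) or (y of card_blue in the frame of drying_rack between -0.125 and -0.085 m and y of bird_blue in the frame of packing_rack between 0.091 and 0.119 m)) and x of bird_blue in the frame of packing_rack between -0.017 and 0.017 m and z of bird_blue in the frame of packing_rack between 0.011 and 0.021 m and ((y of card_green in the frame of drying_rack between 0.085 and 0.125 m and y of bird_green in the frame of packing_rack between -0.119 and -0.091 m) or (y of card_green in the frame of drying_rack between 0.015 and 0.055 m and y of bird_green in the frame of packing_rack between -0.049 and -0.021 m) or (y of card_green in the frame of drying_rack between -0.055 and -0.015 m and y of bird_green in the frame of packing_rack between 0.021 and 0.049 m) or (y of card_green in the frame of drying_rack between -0.125 and -0.085 m and y of bird_green in the frame of packing_rack between 0.091 and 0.119 m)) and x of bird_green in the frame of packing_rack between -0.017 and 0.017 m and z of bird_green in the frame of packing_rack between 0.011 and 0.021 m and ((y of card_yellow in the frame of drying_rack between 0.085 and 0.125 m and y of bird_yellow in the frame of packing_rack between -0.119 and -0.091 m) or (y of card_yellow in the frame of drying_rack between 0.015 and 0.055 m and y of bird_yellow in the frame of packing_rack between -0.049 and -0.021 m) or (y of card_yellow in the frame of drying_rack between -0.055 and -0.015 m and y of bird_yellow in the frame of packing_rack between 0.021 and 0.049 m) or (y of card_yellow in the frame of drying_rack between -0.125 and -0.085 m and y of bird_yellow in the frame of packing_rack between 0.091 and 0.119 m)) and x of bird_yellow in the frame of packing_rack between -0.017 and 0.017 m and z of bird_yellow in the frame of packing_rack between 0.011 and 0.021 m); the robot touches nothing.
It fails at once if a painted bird tips over (leans more than 50 degrees) (angle between any of bird_red, bird_blue, bird_green, bird_yellow's own z axis and vertical above 0.87 rad).
It also fails if it takes over 88 s, if anything falls off the work surface, if the arm or the gripper's body presses on something with over 40 N, if the wrist force passes 120 N, or if a joint passes its speed limit or range.

## Working session

There is one attempt and no reset: what is moved stays moved. The work goes in short steps, Python scripts to look and compute and a tool call to move; the robot and the scene stay as the last step left them, time stands still between calls to the robot, and variables do not carry over. Pictures are saved under pics/ and viewed, at most 14 in all, crops included, and the job is handed in when it is done.

Besides the shell and the picture viewer there is one more tool, called after "Call:" by a JSON object that holds its "fn" and its "kwargs". move_arm: Moves the arm, as the interface text tells. Its arguments: {"type":"object","properties":{"plan":{"type":"array","items":{"type":"array"}}},"required":["plan"]}

```bash
mkdir -p pics
cat > h.py <<'E'
import numpy as np, cv2
from bench import manip
def cap(n):
    s=manip.read_state(); return manip.capture(n),s
def ray(c,uv):
    R=cv2.Rodrigues(np.array(c['rvec'],float))[0]; t=np.array(c['tvec'],float).ravel()
    d=R.T@np.array([(uv[0]-c['cx'])/c['fx'],(uv[1]-c['cy'])/c['fy'],1]); return -R.T@t,d
def at(c,uv,z):
    o,d=ray(c,uv); return (o+d*(z-o[2])/d[2])[:2]
E
python3 - <<'E'
from h import *
for n in("top","scene"):
    c,s=cap(n); cv2.imwrite(f"pics/{n}0.png",c['pixels'][:,:,::-1]); print(n,ray(c,(c['cx'],c['cy'])),c['fx'])
print(s)
E
```

```text
top (array([ 0.41672602, -0.02974955,  0.97953239]), array([ 0.13665007,  0.00787207, -0.9905881 ])) 592.404083722536
scene (array([ 0.79943968, -0.28245761,  0.59685038]), array([-0.36434249,  0.43469401, -0.82358707])) 437.98574189521435
{'t': 0.05, 'qpos': array([65.34539235, 23.94967712, -0.59065652, 92.48688148,  0.26886047,
       63.63980729, -3.0377898 ]), 'joint_velocities': array([-0.03911712, -0.06915035,  0.04212846,  0.04090807,  0.03633144,
       -0.05227549,  0.04435748]), 'effort': array([ 3.28222821e-03, -8.66699266e+01,  6.82301000e-01, -4.36143637e+01,
        1.93638098e-02,  4.88406295e-03, -1.13100980e-04]), 'tool_pos': array([ 0.2367796 , -0.5780105 ,  0.23063245]), 'tool_rot': array([[ 9.25366467e-01,  3.79073305e-01, -5.75125770e-04],
       [ 3.79073731e-01, -9.25365724e-01,  1.17575650e-03],
       [-8.65037721e-05, -1.30602071e-03, -9.99999143e-01]]), 'ft_force': array([0.38807273, 0.38232354, 0.06109066]), 'wrist_torque': array([ 0.01460844, -0.03443856, -0.0016071 ]), 'finger_force': 0.0, 'grip_width': 0.08591216939424325}
```

View pics/top0.png

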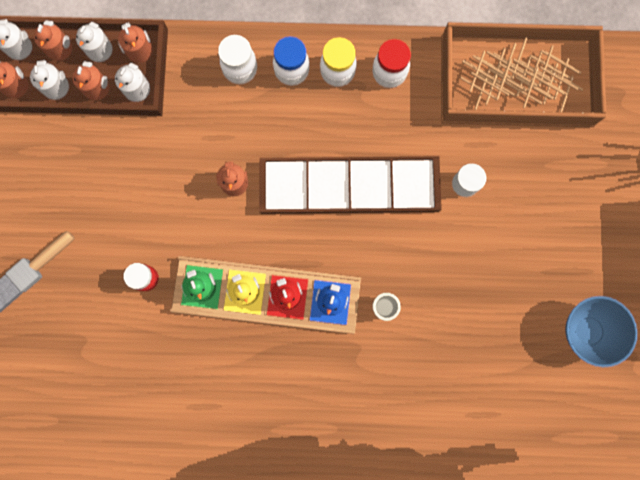

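View pics/scene0.png

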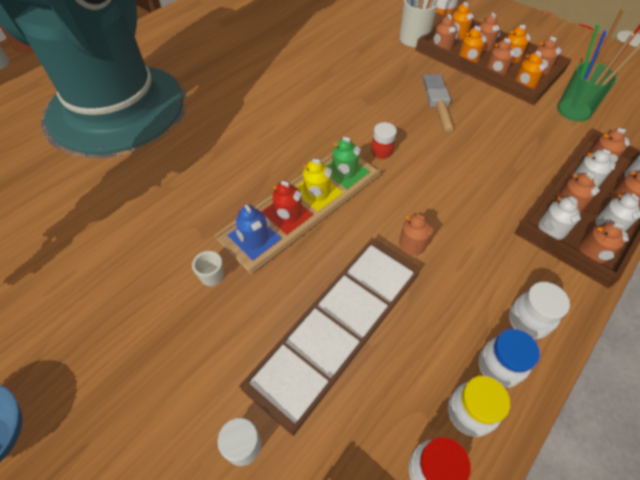

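The top view has +x up and +y to the left. The drying rack row from the left is green (200,287), yellow (243,291), red (287,297), blue (331,301), and the packing rack has four white floors at about (285–413,185). A spare brown bird at (232,178) and cups at (468,180) and (386,306) are obstacles.

```bash
cat > m.py <<'E'
from h import *
def cards(c):
    hsv=cv2.cvtColor(c['pixels'],cv2.COLOR_RGB2HSV); out={}
    for n,lo,hi in(("green",(55,140,60),(80,255,255)),("yellow",(25,160,120),(33,255,255)),("red",(0,215,100),(4,255,255)),("blue",(105,150,80),(122,255,255))):
        m=cv2.inRange(hsv,lo,hi)
        if n=="red": m|=cv2.inRange(hsv,(175,200,100),(180,255,255))
        m[:240]=0;m[350:]=0;m[:,:170]=0;m[:,370:]=0
        m=cv2.morphologyEx(m,cv2.MORPH_OPEN,np.ones((3,3)))
        k=max(cv2.findContours(m,0,2)[0],key=cv2.contourArea); r=cv2.minAreaRect(k); out[n]=r
    return out
def floors(c):
    hsv=cv2.cvtColor(c['pixels'],cv2.COLOR_RGB2HSV)
    m=cv2.inRange(hsv,(0,0,150),(180,45,255)); m[:150]=0;m[220:]=0;m[:,:255]=0;m[:,442:]=0
    ks=[k for k in cv2.findContours(m,0,2)[0] if cv2.contourArea(k)>400]
    return sorted([cv2.minAreaRect(k) for k in ks],key=lambda r:r[0][0])
E
python3 - <<'E'
from m import *
c,s=cap("top")
for fn,z,rs in(("card",.018,list(cards(c).items())),("floor",.016,list(enumerate(floors(c))))):
    P=[]
    for n,r in rs:
        p=at(c,r[0],z);P.append(p);print(fn,n,np.round(p,4),np.round(r[1],1),round(r[2],1))
    P=np.array(P);m=P.mean(0);u=np.linalg.svd(P-m)[2][0];u*=np.sign(u[1])
    print("centre",m.round(4),"yaw",np.degrees(np.arctan2(-u[0],u[1])).round(2),"along",((P-m)@u).round(4),"across",((P-m)@[u[1],-u[0]]).round(4))
for n,uv in(("brown",(232,178)),("cupR",(386,306)),("cupP",(468,180)),("jar",(141,277))): print(n,at(c,uv,.05).round(3))
E
```

```text
Traceback (most recent call last):
  File "m.py", line 9, in cards
    k=max(cv2.findContours(m,0,2)[0],key=cv2.contourArea); r=cv2.minAreaRect(k); out[n]=r
ValueError: max() iterable argument is empty
```

Run:
```python
from m import *
im=cv2.imread("pics/top0.png"); h=cv2.cvtColor(im,cv2.COLOR_BGR2HSV)
for p in((182,300),(214,302),(230,305),(256,305),(273,310),(300,312),(316,315),(345,318),(285,185),(175,280)): print(p,h[p[1],p[0]])
```

```text
(182, 300) [ 61 111 133]
(214, 302) [ 66 147 134]
(230, 305) [ 24 173 226]
(256, 305) [ 24 173 219]
(273, 310) [  0 188 172]
(300, 312) [  0 193 165]
(316, 315) [108 189 147]
(345, 318) [109 192 222]
(285, 185) [ 20   3 254]
(175, 280) [ 13 140 122]
```

```bash
sed -i 's/(25,160,120),(33/(22,140,120),(34/; s/(0,215,100),(4,/(0,175,90),(3,/; s/(175,200,100)/(172,160,90)/; s/(55,140,60)/(55,95,50)/' m.py
cat > run.py <<'E'
from m import *
c,s=cap("top"); v=c['pixels'][:,:,::-1].copy()
for fn,z,rs in(("card",.018,list(cards(c).items())),("floor",.016,list(enumerate(floors(c))))):
    P=[]
    for n,r in rs:
        p=at(c,r[0],z);P.append(p);print(fn,n,np.round(p,4),np.round(r[1],1),round(r[2],1))
        cv2.polylines(v,[np.int32(cv2.boxPoints(r))],True,(255,0,255),1)
    P=np.array(P);m=P.mean(0);u=np.linalg.svd(P-m)[2][0];u*=np.sign(u[1])
    print("centre",m.round(4),"yaw",np.degrees(np.arctan2(-u[0],u[1])).round(2),"along",((P-m)@u).round(4),"across",((P-m)@[u[1],-u[0]]).round(4))
for n,uv in(("brown",(232,178)),("cupR",(386,306)),("cupP",(468,180)),("jar",(141,277))): print(n,at(c,uv,.05).round(3))
cv2.imwrite("pics/box.png",cv2.resize(v[140:350,160:480],None,fx=2.4,fy=2.4))
E
python3 run.py
```

```text
card green [0.4775 0.1633] [37.2 39.3] 6.7
card yellow [0.4712 0.0928] [36.7 40.8] 7.6
card red [0.4649 0.0233] [36.3 39.4] 6.8
card blue [ 0.4585 -0.0464] [35.3 39.2] 6.3
centre [0.468  0.0583] yaw -5.17 along [ 0.1054  0.0347 -0.0351 -0.1051] across [-0.      0.      0.0001 -0.    ]
floor 0 [0.6507 0.0325] [46. 39.] 90.0
floor 1 [ 0.6536 -0.039 ] [47. 39.] 90.0
floor 2 [ 0.6564 -0.1089] [46. 39.] 90.0
floor 3 [ 0.6592 -0.1796] [47. 40.] 90.0
centre [ 0.655  -0.0738] yaw 2.29 along [ 0.1064  0.0348 -0.0352 -0.106 ] across [ 0. -0.  0.  0.]
brown [0.652 0.117]
cupR [ 0.453 -0.134]
cupP [ 0.659 -0.263]
jar [0.488 0.252]
```

View pics/box.png

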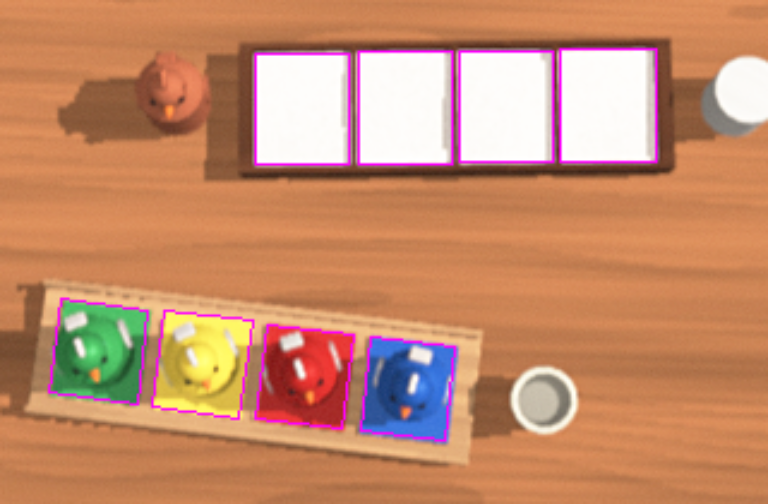

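The boxes fit the cards and the compartments, and the 70 mm spacings come out right. Now I move above green, turning the fingers into line with the rack's x.

Call:
{"fn": "move_arm", "kwargs": {"plan": [[[0.015, 0.046, 0], [0, 0, 0.068], 0.085], [[0.015, 0.046, 0], [0, 0, 0.068], 0.085], [[0.015, 0.046, 0], [0, 0, 0.068], 0.085], [[0.015, 0.046, 0], [0, 0, 0.068], 0.085], [[0.015, 0.046, 0], [0, 0, 0.068], 0.085], [[0.015, 0.046, 0], [0, 0, 0.068], 0.085], [[0.015, 0.046, 0], [0, 0, 0.068], 0.085], [[0.015, 0.046, 0], [0, 0, 0.068], 0.085], [[0.015, 0.046, 0], [0, 0, 0.068], 0.085], [[0.015, 0.046, 0], [0, 0, 0.068], 0.085]]}}

```text
t: 1.45
tool_pos: [0.3872, -0.1169, 0.2314]
tool_rot: [[0.479, 0.878, 0.0], [0.878, -0.479, -0.0], [-0.0, 0.0, -1.0]]
ft_force: [0.4, -0.9, 0.5]
grip_width: 0.0851
finger_force: 0.0
```

Call:
{"fn": "move_arm", "kwargs": {"plan": [[[0.013, 0.04, -0.005], [0, 0, 0.058], 0.085], [[0.013, 0.04, -0.005], [0, 0, 0.058], 0.085], [[0.013, 0.04, -0.005], [0, 0, 0.058], 0.085], [[0.013, 0.04, -0.005], [0, 0, 0.058], 0.085], [[0.013, 0.04, -0.005], [0, 0, 0.058], 0.085], [[0.013, 0.04, -0.005], [0, 0, 0.058], 0.085], [[0.0123, 0.04, -0.005], [0, 0, 0.058], 0.085], [[0, 0, 0], [0, 0, 0], 0.085]]}}

```text
t: 2.45
tool_pos: [0.477, 0.1645, 0.1958]
tool_rot: [[0.091, 0.996, -0.001], [0.996, -0.091, 0.001], [0.001, -0.001, -1.0]]
ft_force: [0.8, -0.8, -0.7]
grip_width: 0.0852
finger_force: 0.0
```

Run:
```python
from h import *
c,s=cap("wrist"); cv2.imwrite("pics/w1.png",c['pixels'][:,:,::-1])
T=np.array(c['tool_from_camera']); print(T.round(3),s['tool_pos'],c['fx'])
R=np.array(s['tool_rot']); print(np.degrees(np.arctan2(R[1,1],R[0,1])))
# project the expected head-top and card centre of green
Ti=np.linalg.inv(T)
for p in((.4775,.1633,.018),(.4775,.1633,.094)):
    q=Ti[:3,:3]@(R.T@(np.array(p)-s['tool_pos']))+Ti[:3,3]; print(p,c['fx']*q[0]/q[2]+c['cx'],c['fy']*q[1]/q[2]+c['cy'])
```

```text
[[-0.    -0.961 -0.278  0.071]
 [ 1.     0.    -0.001  0.   ]
 [ 0.001 -0.278  0.961 -0.143]
 [ 0.     0.     0.     1.   ]] [0.47704534 0.16448472 0.19579712] 386.2928893131642
-5.237150628221979
(0.4775, 0.1633, 0.018) 317.83130842826324 221.194423537135
(0.4775, 0.1633, 0.094) 317.80309649430876 246.2874963243573
```

View pics/w1.png

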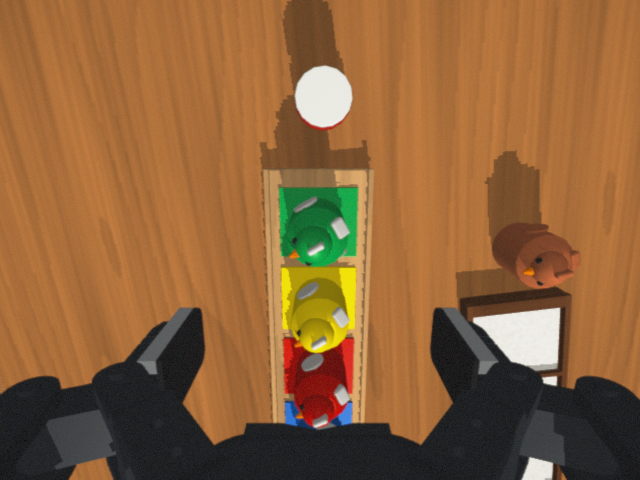

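The wrist view shows green's head at (316,245), within 2 px of the prediction, and its card centre agrees. It is safe to descend and grip.

Call:
{"fn": "move_arm", "kwargs": {"plan": [[[0.0005, -0.001, -0.035], [0, 0, 0], 0.085], [[0, 0, -0.035], [0, 0, 0], 0.085], [[0, 0, -0.035], [0, 0, 0], 0.085], [[0, 0, -0.03], [0, 0, 0], 0.085], [[0, 0, -0.026], [0, 0, 0], 0.085], [[0, 0, 0], [0, 0, 0], 0.085], [[0, 0, 0], [0, 0, 0], 0.06], [[0, 0, 0], [0, 0, 0], 0.03], [[0, 0, 0], [0, 0, 0], 0.03], [[0, 0, 0], [0, 0, 0], 0.03]]}}

```text
t: 3.75
tool_pos: [0.4783, 0.1605, 0.0365]
tool_rot: [[0.096, 0.995, 0.002], [0.995, -0.096, -0.0], [-0.0, 0.002, -1.0]]
ft_force: [-4.9, -3.1, 16.4]
grip_width: 0.0444
finger_force: 58.8
```

Gripped at 44 mm with 59 N. Next is the lift.

Call:
{"fn": "move_arm", "kwargs": {"plan": [[[0, 0, 0.01], [0, 0, 0], 0.03], [[0, 0, 0.02], [0, 0, 0], 0.03], [[0, 0, 0.03], [0, 0, 0], 0.03], [[0, 0, 0.03], [0, 0, 0], 0.03], [[0, 0, 0.03], [0, 0, 0], 0.03], [[0, 0, 0], [0, 0, 0], 0.03], [[0, 0, 0], [0, 0, 0], 0.03]]}}

```text
t: 4.62
tool_pos: [0.4775, 0.1604, 0.1551]
tool_rot: [[0.096, 0.995, -0.0], [0.995, -0.096, -0.0], [-0.0, -0.0, -1.0]]
ft_force: [0.1, 0.2, -0.9]
grip_width: 0.0445
finger_force: 61.4
```

Run:
```python
from h import *
c,s=cap("wrist"); cv2.imwrite("pics/w2.png",c['pixels'][:,:,::-1])
c,s=cap("scene"); cv2.imwrite("pics/s2.png",cv2.resize(c['pixels'][80:300,180:460,::-1],None,fx=2.5,fy=2.5))
print(s['tool_pos'],s['grip_width'])
```

```text
[0.47731174 0.16040259 0.15472379] 0.04443599448343006
```

View pics/s2.png

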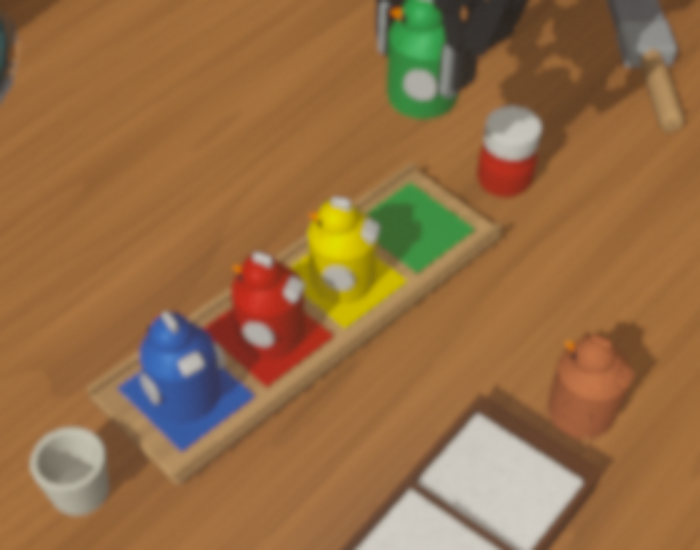

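Green hangs upright and the rest are undisturbed. Next I carry it to the rightmost compartment.

Call:
{"fn": "move_arm", "kwargs": {"plan": [[[0.009, -0.017, 0], [0, 0, 0.0136], 0.03], [[0.018, -0.034, 0], [0, 0, 0.0136], 0.03], [[0.0205, -0.0384, 0], [0, 0, 0.0136], 0.03], [[0.0205, -0.0384, 0], [0, 0, 0.0136], 0.03], [[0.0205, -0.0384, 0], [0, 0, 0.0136], 0.03], [[0.0205, -0.0384, 0], [0, 0, 0.0136], 0.03], [[0.0205, -0.0384, 0], [0, 0, 0.0136], 0.03], [[0.0205, -0.0384, 0], [0, 0, 0.0136], 0.03], [[0.0205, -0.0384, 0], [0, 0, 0.0136], 0.03], [[0.011, -0.0222, 0], [0, 0, 0.0136], 0.03]]}}

```text
t: 5.98
tool_pos: [0.6593, -0.1836, 0.1537]
tool_rot: [[-0.039, 0.999, -0.002], [0.999, 0.039, 0.0], [0.0, -0.002, -1.0]]
ft_force: [-0.8, -0.6, -2.4]
grip_width: 0.0449
finger_force: 61.4
```

Call:
{"fn": "move_arm", "kwargs": {"plan": [[[0, 0, 0], [0, 0, 0], 0.03], [[0, 0, -0.03], [0, 0, 0], 0.03], [[0, 0, -0.03], [0, 0, 0], 0.03], [[0, 0, -0.03], [0, 0, 0], 0.03], [[0, 0, -0.015], [0, 0, 0], 0.03], [[0, 0, -0.01], [0, 0, 0], 0.03], [[0, 0, 0], [0, 0, 0], 0.03], [[0, 0, 0], [0, 0, 0], 0.03]]}}

```text
t: 6.98
tool_pos: [0.6597, -0.1813, 0.0412]
tool_rot: [[-0.04, 0.999, 0.001], [0.999, 0.04, -0.0], [-0.0, 0.001, -1.0]]
ft_force: [-0.4, 0.3, -1.3]
grip_width: 0.0443
finger_force: 61.5
```

Call:
{"fn": "move_arm", "kwargs": {"plan": [[[0, 0, -0.002], [0, 0, 0], 0.03], [[0, 0, -0.002], [0, 0, 0], 0.03], [[0, 0, -0.001], [0, 0, 0], 0.03], [[0, 0, 0], [0, 0, 0], 0.03], [[0, 0, 0], [0, 0, 0], 0.03]]}}

```text
t: 7.6
tool_pos: [0.6592, -0.1813, 0.0353]
tool_rot: [[-0.04, 0.999, -0.0], [0.999, 0.04, -0.0], [-0.0, -0.0, -1.0]]
ft_force: [0.3, 0.6, -1.6]
grip_width: 0.0442
finger_force: 61.5
```

Call:
{"fn": "move_arm", "kwargs": {"plan": [[[0, 0, -0.0007], [0, 0, 0], 0.03], [[0, 0, 0], [0, 0, 0], 0.03], [[0, 0, 0], [0, 0, 0], 0.03]]}}

```text
t: 7.98
tool_pos: [0.6593, -0.1814, 0.0347]
tool_rot: [[-0.04, 0.999, 0.0], [0.999, 0.04, -0.0], [-0.0, 0.0, -1.0]]
ft_force: [-2.1, 0.1, 3.5]
grip_width: 0.0449
finger_force: 62.0
```

Contact felt, so I release and lift away.

Call:
{"fn": "move_arm", "kwargs": {"plan": [[[0, 0, 0], [0, 0, 0], 0.055], [[0, 0, 0], [0, 0, 0], 0.085], [[0, 0, 0], [0, 0, 0], 0.085], [[0, 0, 0], [0, 0, 0], 0.085], [[0, 0, 0.03], [0, 0, 0], 0.085], [[0, 0, 0.04], [0, 0, 0], 0.085], [[0, 0, 0.05], [0, 0, 0], 0.085], [[-0.01, 0.01, 0.04], [0, 0, 0], 0.085]]}}

```text
t: 8.98
tool_pos: [0.6495, -0.1718, 0.1965]
tool_rot: [[-0.039, 0.999, 0.001], [0.999, 0.039, -0.0], [-0.0, 0.001, -1.0]]
ft_force: [0.3, -0.1, 0.3]
grip_width: 0.0849
finger_force: 0.0
```

Run:
```python
from h import *
c,s=cap("scene"); cv2.imwrite("pics/s3.png",cv2.resize(c['pixels'][130:470,180:460,::-1],None,fx=1.7,fy=1.7))
print(s['tool_pos'],s['grip_width'])
```

```text
[ 0.64947318 -0.17181021  0.19645352] 0.08490782094805863
```

View pics/s3.png

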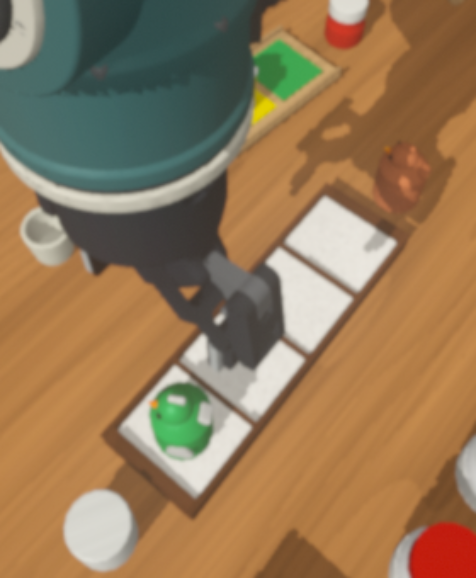

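Green stands upright in the rightmost compartment, at crop (180,420). Yellow is next.

Call:
{"fn": "move_arm", "kwargs": {"plan": [[[-0.011, 0.0165, 0], [0, 0, -0.0146], 0.085], [[-0.0222, 0.033, 0], [0, 0, -0.0146], 0.085], [[-0.0222, 0.033, 0], [0, 0, -0.0146], 0.085], [[-0.0222, 0.033, 0], [0, 0, -0.0146], 0.085], [[-0.0222, 0.033, 0], [0, 0, -0.0146], 0.085], [[-0.0222, 0.033, -0.01], [0, 0, -0.0146], 0.085], [[-0.0222, 0.033, -0.01], [0, 0, -0.0146], 0.085], [[-0.0222, 0.033, -0.01], [0, 0, -0.0146], 0.085], [[-0.0115, 0.0167, 0], [0, 0, -0.0146], 0.085], [[0, 0, 0], [0, 0, 0], 0.085]]}}

```text
t: 10.28
tool_pos: [0.4708, 0.0939, 0.1647]
tool_rot: [[0.089, 0.996, 0.0], [0.996, -0.089, -0.0], [-0.0, 0.0, -1.0]]
ft_force: [0.3, -0.1, 0.4]
grip_width: 0.085
finger_force: 0.0
```

```bash
cat > w.py <<'E'
from h import *
import sys
c,s=cap("wrist"); v=c['pixels'][:,:,::-1].copy()
T=np.array(c['tool_from_camera']);R=np.array(s['tool_rot']);Ti=np.linalg.inv(T)
for z in(.018,.094):
    q=Ti[:3,:3]@(R.T@(np.array([float(sys.argv[1]),float(sys.argv[2]),z])-s['tool_pos']))+Ti[:3,3]
    cv2.drawMarker(v,(int(c['fx']*q[0]/q[2]+c['cx']),int(c['fy']*q[1]/q[2]+c['cy'])),(255,0,255),0,12,1)
cv2.imwrite(f"pics/{sys.argv[3]}.png",v[120:460,150:490]); print(s['tool_pos'])
E
python3 w.py .4712 .0932 w3
```

```text
[0.47077218 0.09391263 0.16465734]
```

View pics/w3.png

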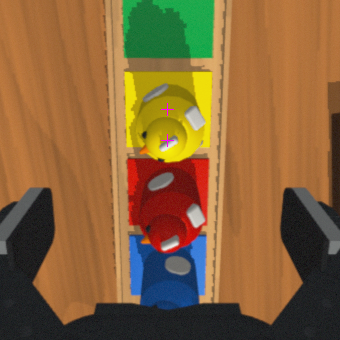

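Yellow's head and card sit on the predicted marks. I descend and grip.

Call:
{"fn": "move_arm", "kwargs": {"plan": [[[0, 0, -0.03], [0, 0, 0], 0.085], [[0, 0, -0.04], [0, 0, 0], 0.085], [[0, 0, -0.035], [0, 0, 0], 0.085], [[0, 0, -0.024], [0, 0, 0], 0.085], [[0, 0, 0], [0, 0, 0], 0.085], [[0, 0, 0], [0, 0, 0], 0.06], [[0, 0, 0], [0, 0, 0], 0.03], [[0, 0, 0], [0, 0, 0], 0.03], [[0, 0, 0], [0, 0, 0], 0.03], [[0, 0, 0], [0, 0, 0], 0.03]]}}

```text
t: 11.58
tool_pos: [0.472, 0.0927, 0.0368]
tool_rot: [[0.092, 0.996, 0.002], [0.996, -0.092, -0.0], [-0.0, 0.002, -1.0]]
ft_force: [-2.1, -2.1, 15.4]
grip_width: 0.0446
finger_force: 59.1
```

Call:
{"fn": "move_arm", "kwargs": {"plan": [[[0, 0, 0.01], [0, 0, 0], 0.03], [[0, 0, 0.02], [0, 0, 0], 0.03], [[0, 0, 0.03], [0, 0, 0], 0.03], [[0, 0, 0.03], [0, 0, 0], 0.03], [[0, 0, 0.03], [0, 0, 0], 0.03], [[0, 0, 0], [0, 0, 0], 0.03], [[0, 0, 0], [0, 0, 0], 0.03]]}}

```text
t: 12.45
tool_pos: [0.4711, 0.0926, 0.1554]
tool_rot: [[0.091, 0.996, -0.0], [0.996, -0.091, -0.0], [-0.0, 0.0, -1.0]]
ft_force: [-0.4, 0.0, -0.9]
grip_width: 0.0446
finger_force: 61.3
```

Call:
{"fn": "move_arm", "kwargs": {"plan": [[[0.009, -0.01, 0], [0, 0, 0.0131], 0.03], [[0.0208, -0.0227, 0], [0, 0, 0.0131], 0.03], [[0.0208, -0.0227, 0], [0, 0, 0.0131], 0.03], [[0.0208, -0.0227, 0], [0, 0, 0.0131], 0.03], [[0.0208, -0.0227, 0], [0, 0, 0.0131], 0.03], [[0.0208, -0.0227, 0], [0, 0, 0.0131], 0.03], [[0.0208, -0.0227, 0], [0, 0, 0.0131], 0.03], [[0.0208, -0.0227, 0], [0, 0, 0.0131], 0.03], [[0.0208, -0.0227, 0], [0, 0, 0.0131], 0.03], [[0.0098, -0.0104, 0], [0, 0, 0.0131], 0.03]]}}

```text
t: 13.7
tool_pos: [0.6569, -0.1112, 0.1542]
tool_rot: [[-0.039, 0.999, -0.002], [0.999, 0.039, 0.0], [0.0, -0.002, -1.0]]
ft_force: [0.6, -0.2, -1.4]
grip_width: 0.0448
finger_force: 61.4
```

Call:
{"fn": "move_arm", "kwargs": {"plan": [[[0, 0, 0], [0, 0, 0], 0.03], [[0, 0, -0.03], [0, 0, 0], 0.03], [[0, 0, -0.03], [0, 0, 0], 0.03], [[0, 0, -0.03], [0, 0, 0], 0.03], [[0, 0, -0.017], [0, 0, 0], 0.03], [[0, 0, -0.008], [0, 0, 0], 0.03], [[0, 0, -0.003], [0, 0, 0], 0.03], [[0, 0, -0.002], [0, 0, 0], 0.03], [[0, 0, 0], [0, 0, 0], 0.03], [[0, 0, 0], [0, 0, 0], 0.03]]}}

```text
t: 14.95
tool_pos: [0.6567, -0.1092, 0.036]
tool_rot: [[-0.039, 0.999, 0.0], [0.999, 0.039, -0.0], [-0.0, 0.0, -1.0]]
ft_force: [1.0, 0.1, -0.9]
grip_width: 0.0449
finger_force: 61.4
```

Call:
{"fn": "move_arm", "kwargs": {"plan": [[[0, 0, -0.0012], [0, 0, 0], 0.03], [[0, 0, 0], [0, 0, 0], 0.03], [[0, 0, 0], [0, 0, 0], 0.03]]}}

```text
t: 15.32
tool_pos: [0.6567, -0.1092, 0.0349]
tool_rot: [[-0.039, 0.999, 0.0], [0.999, 0.039, -0.0], [-0.0, 0.0, -1.0]]
ft_force: [-3.1, -0.9, 5.9]
grip_width: 0.0449
finger_force: 62.2
```

Call:
{"fn": "move_arm", "kwargs": {"plan": [[[0, 0, 0], [0, 0, 0], 0.055], [[0, 0, 0], [0, 0, 0], 0.085], [[0, 0, 0], [0, 0, 0], 0.085], [[0, 0, 0], [0, 0, 0], 0.085], [[0, 0, 0.03], [0, 0, 0], 0.085], [[0, 0, 0.04], [0, 0, 0], 0.085], [[0, 0, 0.05], [0, 0, 0], 0.085], [[0, 0, 0.04], [0, 0, 0], 0.085]]}}

```text
t: 16.32
tool_pos: [0.6567, -0.1091, 0.1964]
tool_rot: [[-0.04, 0.999, 0.001], [0.999, 0.04, -0.0], [-0.0, 0.001, -1.0]]
ft_force: [-0.0, -0.0, 0.5]
grip_width: 0.0849
finger_force: 0.0
```

Call:
{"fn": "move_arm", "kwargs": {"plan": [[[-0.012, 0.008, 0], [0, 0, -0.0146], 0.085], [[-0.024, 0.0165, 0], [0, 0, -0.0146], 0.085], [[-0.024, 0.0165, 0], [0, 0, -0.0146], 0.085], [[-0.024, 0.0165, 0], [0, 0, -0.0146], 0.085], [[-0.024, 0.0165, 0], [0, 0, -0.0146], 0.085], [[-0.024, 0.0165, -0.01], [0, 0, -0.0146], 0.085], [[-0.024, 0.0165, -0.01], [0, 0, -0.0146], 0.085], [[-0.024, 0.0165, -0.01], [0, 0, -0.0146], 0.085], [[-0.0116, 0.0087, 0], [0, 0, -0.0142], 0.085], [[0, 0, 0], [0, 0, 0], 0.085]]}}

```text
t: 17.58
tool_pos: [0.4648, 0.0233, 0.1646]
tool_rot: [[0.091, 0.996, 0.0], [0.996, -0.091, -0.0], [-0.0, 0.0, -1.0]]
ft_force: [0.9, -0.2, 0.4]
grip_width: 0.085
finger_force: 0.0
```

```bash
python3 w.py .4648 .0234 w4; python3 -c "
from h import *
c,s=cap('scene'); cv2.imwrite('pics/s4.png',cv2.resize(c['pixels'][130:470,180:460,::-1],None,fx=1.7,fy=1.7))"
```

```text
[0.46482477 0.02325974 0.16463724]
```

View pics/w4.png

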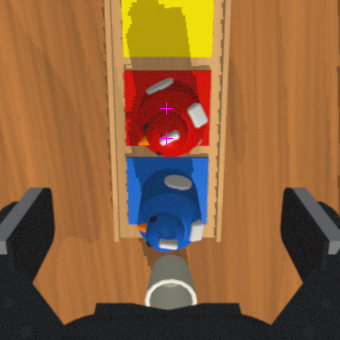

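View pics/s4.png

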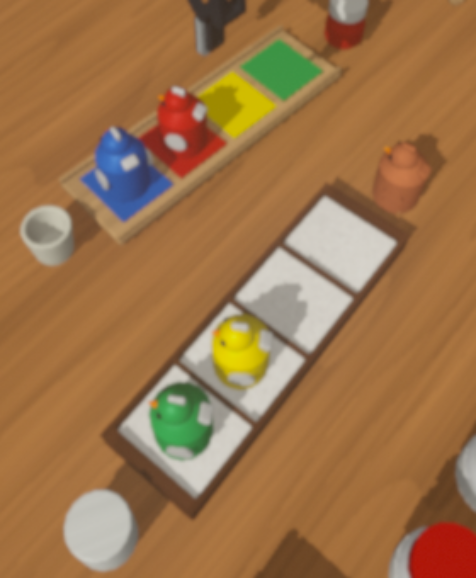

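Yellow and green stand upright in their compartments, and red is on its marks. I grip red.

Call:
{"fn": "move_arm", "kwargs": {"plan": [[[0, 0, -0.03], [0, 0, 0], 0.085], [[0, 0, -0.04], [0, 0, 0], 0.085], [[0, 0, -0.035], [0, 0, 0], 0.085], [[0, 0, -0.024], [0, 0, 0], 0.085], [[0, 0, 0], [0, 0, 0], 0.085], [[0, 0, 0], [0, 0, 0], 0.06], [[0, 0, 0], [0, 0, 0], 0.03], [[0, 0, 0], [0, 0, 0], 0.03], [[0, 0, 0], [0, 0, 0], 0.03], [[0, 0, 0], [0, 0, 0], 0.03]]}}

```text
t: 18.92
tool_pos: [0.4657, 0.0229, 0.0366]
tool_rot: [[0.092, 0.996, 0.002], [0.996, -0.092, -0.001], [-0.001, 0.002, -1.0]]
ft_force: [-2.9, -1.2, 14.9]
grip_width: 0.0446
finger_force: 59.0
```

Call:
{"fn": "move_arm", "kwargs": {"plan": [[[0, 0, 0.01], [0, 0, 0], 0.03], [[0, 0, 0.02], [0, 0, 0], 0.03], [[0, 0, 0.03], [0, 0, 0], 0.03], [[0, 0, 0.03], [0, 0, 0], 0.03], [[0, 0, 0.03], [0, 0, 0], 0.03], [[0, 0, 0], [0, 0, 0], 0.03], [[0, 0, 0], [0, 0, 0], 0.03]]}}

```text
t: 19.8
tool_pos: [0.4646, 0.0228, 0.1552]
tool_rot: [[0.092, 0.996, -0.0], [0.996, -0.092, -0.0], [-0.0, -0.0, -1.0]]
ft_force: [-0.2, -0.3, -2.1]
grip_width: 0.0441
finger_force: 61.4
```

Call:
{"fn": "move_arm", "kwargs": {"plan": [[[0.0095, -0.003, 0], [0, 0, 0.0131], 0.03], [[0.0212, -0.007, 0], [0, 0, 0.0131], 0.03], [[0.0212, -0.007, 0], [0, 0, 0.0131], 0.03], [[0.0212, -0.007, 0], [0, 0, 0.0131], 0.03], [[0.0212, -0.007, 0], [0, 0, 0.0131], 0.03], [[0.0212, -0.007, 0], [0, 0, 0.0131], 0.03], [[0.0212, -0.007, 0], [0, 0, 0.0131], 0.03], [[0.0212, -0.007, 0], [0, 0, 0.0131], 0.03], [[0.0212, -0.007, 0], [0, 0, 0.0131], 0.03], [[0.0097, -0.0032, 0], [0, 0, 0.0131], 0.03]]}}

```text
t: 21.05
tool_pos: [0.6544, -0.0396, 0.154]
tool_rot: [[-0.04, 0.999, -0.002], [0.999, 0.04, 0.0], [0.0, -0.002, -1.0]]
ft_force: [-0.4, 0.1, -0.9]
grip_width: 0.0447
finger_force: 61.5
```

Call:
{"fn": "move_arm", "kwargs": {"plan": [[[0, 0, 0], [0, 0, 0], 0.03], [[0, 0, -0.03], [0, 0, 0], 0.03], [[0, 0, -0.03], [0, 0, 0], 0.03], [[0, 0, -0.03], [0, 0, 0], 0.03], [[0, 0, -0.017], [0, 0, 0], 0.03], [[0, 0, -0.008], [0, 0, 0], 0.03], [[0, 0, -0.003], [0, 0, 0], 0.03], [[0, 0, -0.002], [0, 0, 0], 0.03], [[0, 0, 0], [0, 0, 0], 0.03], [[0, 0, -0.001], [0, 0, 0], 0.03]]}}

```text
t: 22.3
tool_pos: [0.654, -0.0392, 0.0348]
tool_rot: [[-0.04, 0.999, 0.001], [0.999, 0.04, -0.0], [-0.0, 0.001, -1.0]]
ft_force: [-1.2, -0.5, -2.3]
grip_width: 0.0444
finger_force: 61.5
```

Call:
{"fn": "move_arm", "kwargs": {"plan": [[[0, 0, 0], [0, 0, 0], 0.03], [[0, 0, 0], [0, 0, 0], 0.03]]}}

```text
t: 22.55
tool_pos: [0.6539, -0.0392, 0.0347]
tool_rot: [[-0.04, 0.999, 0.0], [0.999, 0.04, -0.0], [-0.0, 0.0, -1.0]]
ft_force: [-0.8, -1.4, 4.5]
grip_width: 0.0446
finger_force: 62.0
```

Call:
{"fn": "move_arm", "kwargs": {"plan": [[[0, 0, 0], [0, 0, 0], 0.055], [[0, 0, 0], [0, 0, 0], 0.085], [[0, 0, 0], [0, 0, 0], 0.085], [[0, 0, 0], [0, 0, 0], 0.085], [[0, 0, 0.03], [0, 0, 0], 0.085], [[0, 0, 0.04], [0, 0, 0], 0.085], [[0, 0, 0.05], [0, 0, 0], 0.085], [[0, 0, 0.04], [0, 0, 0], 0.085]]}}

```text
t: 23.55
tool_pos: [0.6538, -0.039, 0.1964]
tool_rot: [[-0.04, 0.999, 0.001], [0.999, 0.04, -0.0], [-0.0, 0.001, -1.0]]
ft_force: [0.6, -0.8, 0.3]
grip_width: 0.0851
finger_force: 0.0
```

Call:
{"fn": "move_arm", "kwargs": {"plan": [[[-0.012, -0.0005, 0], [0, 0, -0.0146], 0.085], [[-0.0245, -0.001, 0], [0, 0, -0.0146], 0.085], [[-0.0245, -0.001, 0], [0, 0, -0.0146], 0.085], [[-0.0245, -0.001, 0], [0, 0, -0.0146], 0.085], [[-0.0245, -0.001, 0], [0, 0, -0.0146], 0.085], [[-0.0245, -0.001, -0.01], [0, 0, -0.0146], 0.085], [[-0.0245, -0.001, -0.01], [0, 0, -0.0146], 0.085], [[-0.0245, -0.001, -0.01], [0, 0, -0.0146], 0.085], [[-0.0116, 0, 0], [0, 0, -0.0142], 0.085], [[0, 0, 0], [0, 0, 0], 0.085]]}}

```text
t: 24.8
tool_pos: [0.4585, -0.0468, 0.1646]
tool_rot: [[0.092, 0.996, 0.0], [0.996, -0.092, -0.001], [-0.001, 0.0, -1.0]]
ft_force: [-0.6, -0.6, 0.3]
grip_width: 0.0852
finger_force: 0.0
```

```bash
python3 w.py .4585 -.0463 w5; python3 -c "
from h import *
c,s=cap('scene'); cv2.imwrite('pics/s5.png',cv2.resize(c['pixels'][130:470,180:460,::-1],None,fx=1.7,fy=1.7))"
```

```text
[ 0.45851412 -0.04676646  0.16461726]
```

View pics/w5.png

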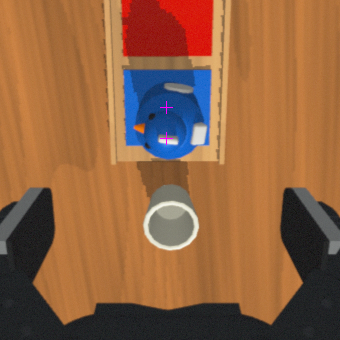

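View pics/s5.png

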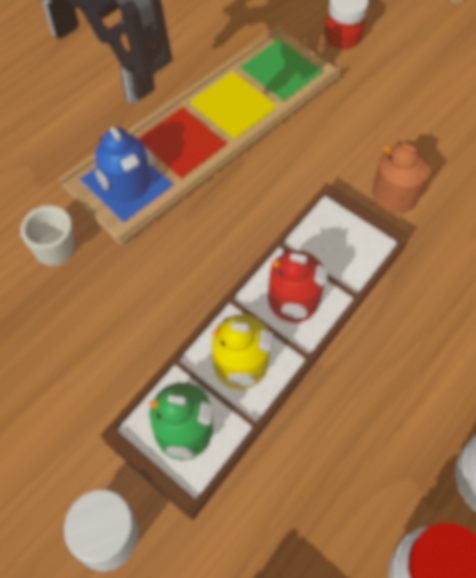

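Red stands in the second compartment from the left, and blue is on its marks. I grip blue.

Call:
{"fn": "move_arm", "kwargs": {"plan": [[[0, 0, -0.03], [0, 0, 0], 0.085], [[0, 0, -0.04], [0, 0, 0], 0.085], [[0, 0, -0.035], [0, 0, 0], 0.085], [[0, 0, -0.024], [0, 0, 0], 0.085], [[0, 0, 0], [0, 0, 0], 0.085], [[0, 0, 0], [0, 0, 0], 0.06], [[0, 0, 0], [0, 0, 0], 0.03], [[0, 0, 0], [0, 0, 0], 0.03], [[0, 0, 0], [0, 0, 0], 0.03], [[0, 0, 0], [0, 0, 0], 0.03]]}}

```text
t: 26.15
tool_pos: [0.4593, -0.0468, 0.0366]
tool_rot: [[0.091, 0.996, 0.002], [0.996, -0.091, -0.001], [-0.001, 0.002, -1.0]]
ft_force: [-3.9, 0.6, 15.7]
grip_width: 0.0447
finger_force: 58.8
```

Call:
{"fn": "move_arm", "kwargs": {"plan": [[[0, 0, 0.01], [0, 0, 0], 0.03], [[0, 0, 0.02], [0, 0, 0], 0.03], [[0, 0, 0.03], [0, 0, 0], 0.03], [[0, 0, 0.03], [0, 0, 0], 0.03], [[0, 0, 0.03], [0, 0, 0], 0.03], [[0, 0, 0], [0, 0, 0], 0.03], [[0, 0, 0], [0, 0, 0], 0.03]]}}

```text
t: 27.02
tool_pos: [0.4583, -0.0468, 0.1552]
tool_rot: [[0.092, 0.996, -0.0], [0.996, -0.092, -0.0], [-0.0, -0.0, -1.0]]
ft_force: [-0.7, 0.5, -1.5]
grip_width: 0.0445
finger_force: 61.4
```

Call:
{"fn": "move_arm", "kwargs": {"plan": [[[0.0095, 0.0038, 0], [0, 0, 0.0131], 0.03], [[0.0216, 0.0087, 0], [0, 0, 0.0131], 0.03], [[0.0216, 0.0087, 0], [0, 0, 0.0131], 0.03], [[0.0216, 0.0087, 0], [0, 0, 0.0131], 0.03], [[0.0216, 0.0087, 0], [0, 0, 0.0131], 0.03], [[0.0216, 0.0087, 0], [0, 0, 0.0131], 0.03], [[0.0216, 0.0087, 0], [0, 0, 0.0131], 0.03], [[0.0216, 0.0087, 0], [0, 0, 0.0131], 0.03], [[0.0216, 0.0087, 0], [0, 0, 0.0131], 0.03], [[0.01, 0.004, 0], [0, 0, 0.0131], 0.03]]}}

```text
t: 28.28
tool_pos: [0.6516, 0.0319, 0.1541]
tool_rot: [[-0.041, 0.999, -0.001], [0.999, 0.041, 0.001], [0.001, -0.001, -1.0]]
ft_force: [-0.6, 0.6, -1.1]
grip_width: 0.0441
finger_force: 61.5
```

Call:
{"fn": "move_arm", "kwargs": {"plan": [[[0, 0, 0], [0, 0, 0], 0.03], [[0, 0, -0.03], [0, 0, 0], 0.03], [[0, 0, -0.03], [0, 0, 0], 0.03], [[0, 0, -0.03], [0, 0, 0], 0.03], [[0, 0, -0.017], [0, 0, 0], 0.03], [[0, 0, -0.008], [0, 0, 0], 0.03], [[0, 0, -0.003], [0, 0, 0], 0.03], [[0, 0, -0.002], [0, 0, 0], 0.03], [[0, 0, 0], [0, 0, 0], 0.03], [[0, 0, -0.001], [0, 0, 0], 0.03]]}}

```text
t: 29.52
tool_pos: [0.6512, 0.0308, 0.0348]
tool_rot: [[-0.04, 0.999, 0.001], [0.999, 0.04, -0.0], [-0.0, 0.001, -1.0]]
ft_force: [-0.2, -0.4, -1.4]
grip_width: 0.0447
finger_force: 61.5
```

Call:
{"fn": "move_arm", "kwargs": {"plan": [[[0, 0, 0], [0, 0, 0], 0.03], [[0, 0, 0], [0, 0, 0], 0.03]]}}

```text
t: 29.78
tool_pos: [0.6511, 0.0308, 0.0347]
tool_rot: [[-0.04, 0.999, 0.0], [0.999, 0.04, -0.0], [-0.0, 0.0, -1.0]]
ft_force: [-0.7, -0.5, 5.1]
grip_width: 0.0446
finger_force: 62.1
```

Contact felt. I release, lift and back off so the cameras can see.

Call:
{"fn": "move_arm", "kwargs": {"plan": [[[0, 0, 0], [0, 0, 0], 0.055], [[0, 0, 0], [0, 0, 0], 0.085], [[0, 0, 0], [0, 0, 0], 0.085], [[0, 0, 0], [0, 0, 0], 0.085], [[0, 0, 0.03], [0, 0, 0], 0.085], [[0, 0, 0.04], [0, 0, 0], 0.085], [[0, 0, 0.05], [0, 0, 0], 0.085], [[0, 0, 0.04], [0, 0, 0], 0.085]]}}

```text
t: 30.78
tool_pos: [0.651, 0.0309, 0.1964]
tool_rot: [[-0.04, 0.999, 0.001], [0.999, 0.04, 0.0], [-0.0, 0.001, -1.0]]
ft_force: [-0.3, -0.4, -0.3]
grip_width: 0.0851
finger_force: 0.0
```

Call:
{"fn": "move_arm", "kwargs": {"plan": [[[-0.02, 0, 0], [0, 0, 0], 0.085], [[-0.035, 0, 0], [0, 0, 0], 0.085], [[-0.035, 0, 0], [0, 0, 0], 0.085], [[-0.035, 0, 0], [0, 0, 0], 0.085], [[-0.035, 0, 0], [0, 0, 0], 0.085], [[-0.035, 0, 0], [0, 0, 0], 0.085], [[-0.02, 0, 0], [0, 0, 0], 0.085], [[0, 0, 0], [0, 0, 0], 0.085]]}}

```text
t: 31.78
tool_pos: [0.4352, 0.0305, 0.1946]
tool_rot: [[-0.04, 0.999, 0.0], [0.999, 0.04, -0.002], [-0.002, 0.0, -1.0]]
ft_force: [0.9, -0.3, 0.1]
grip_width: 0.085
finger_force: 0.0
```

```bash
python3 -c "
from h import *
a,s=cap('scene'); b,s=cap('top')
cv2.imwrite('pics/end.png',np.hstack([cv2.resize(a['pixels'][220:460,210:430,::-1],(400,436)),cv2.resize(b['pixels'][130:240,240:460,::-1],(400,200)).repeat(1,0) if 0 else cv2.copyMakeBorder(cv2.resize(b['pixels'][130:240,240:460,::-1],(400,200)),0,236,0,0,0)]))"
```

```text
(no output)
```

View pics/end.png

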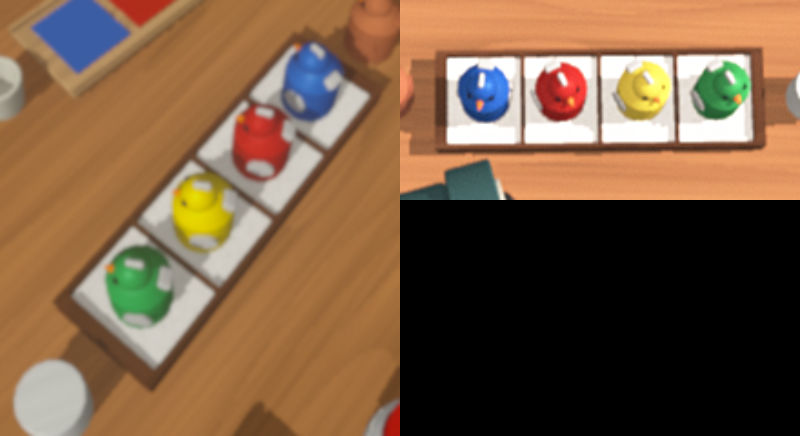

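All four birds stand upright near the middle of their compartments, in the order blue, red, yellow, green from the left, at (484,93), (560,91), (643,90) and (720,90). I hand in the job.

```bash
python3 -c "
from bench import manip
print(manip.sign_off())"
```

```text
the job is handed in; nothing more can be done
None
```

All four birds now stand upright in the packing rack in reverse order (blue, red, yellow, green from the left), and the job was handed in at about 32 s; no verdict came back.

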